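# Gauge a resin-embedded stem by the microscope

### The job

Stand the round resin mount, stem end up as it is now, in the bore of the holder block, fully down, and let go of it. Then take the plunger gauge out of its leaning rest and hold it upright with its plunger on the dark stem disc in the mount's top face, pressing gently (never hard) until the plunger is about halfway in. Finish while still holding the gauge there, steady, touching nothing but the disc, and leave the square mount, the dish and the jar alone.

Things in the scene. Friction and masses are not known exactly. Their poses are not given: they have to be found in the camera images.
- mount: Round resin mount: a cream cylinder 36 mm in diameter and 60 mm tall, about 70 g, standing loose on the bench. Origin: centre of its underside; z is its axis, up. A dark brown disc (the cut stem, 12 mm across, flush) shows in its flat top face, its centre 9 mm from the mount's axis towards the mount's +x.
- stem (a point): Centre of the dark stem disc on the mount's top face (9, 0, 60 mm in the mount's frame): the spot to be gauged.
- holder: Holder: fixed grey metal block 76 x 76 x 22 mm on the bench with one round upright bore in its middle, open at the top, 38.5 mm in diameter, 16 mm deep (bore floor 6 mm above the bench), rim bevelled 2 mm. Origin: centre of its underside, z up. A seated mount stands 44 mm out of the block.
- holder_hole0 (a point): Centre of the bore's mouth, on the block's top face, 22 mm above the bench.
- rest: Rest for the gauge: fixed grey plastic stand, foot 100 x 76 x 10 mm, carrying a square socket (39 mm outside, about 31 mm inside) that leans 25 degrees from upright, its open top towards the rest's own -x (roughly towards the robot). The socket walls reach 34 mm along the lean above the seat. Origin: on the bench, under the seat; z up.
- seat (a point): Centre of the seat in the rest's socket, 50 mm above the bench, where the gauge's shoulder rests.
- gauge: Plunger gauge: straight round aluminium tool, 137 mm, 150 g, loose in the rest, drawn out along its axis. Origin: tip of the plunger when fully out; z along the axis, tip to butt. Along z: plunger (5 mm thick) 0-12 mm, steel nose (15 mm) 12-27, shoulder at 27, cylinder 28 mm in diameter 27-130, tapered butt to 137. In the rest the socket covers it up to z = 61 mm; grip above that.
- tip (a point): Tip of the gauge's plunger (moves in with it), 2-5 mm wide.
- plunger (a joint): How far the gauge's sprung plunger is pushed in, m: 0 is out, 0.010 is its hard stop, halfway is 0.005. Spring: about 0.6 N to start moving, 2.1 N at 5 mm, 3.6 N at 10 mm.
- square_mount: Bystander: square cream resin mount 34 x 34 x 40 mm, loose, with a similar dark disc on top. It may stand in the round mount's place and the round one in its place. Origin: centre of its underside.
- dish: Bystander: closed clear round dish, 90 mm in diameter, 16 mm high, loose. Origin: centre of its underside.
- jar: Bystander: amber jar with a lid, 50 mm in diameter, 70 mm tall, loose. Origin: centre of its underside.
Mind the look-alikes: they are no part of the job. Leave any turquoise look-alike of the mount alone.

How it is judged (in metres and radians):
On the way, in this order (a step that is already met when the one before it is completed fails the run):
1. the round mount stands fully down in the holder's bore, upright and released (horizontal distance between mount and holder_hole0 below 0.004 m and z of mount in the frame of holder below 0.009 m and angle between mount's own z axis and vertical below 0.08 rad and contact force between mount and the fingers below 0.05 N), for 0.3 s.
2. the gauge is then lifted out of its rest in the fingers (distance of gauge from where it was at the start of the episode above 0.07 m and contact force between gauge and rest below 0.02 N and contact force between the fingers and gauge above 2 N), for 0.2 s.
At the end, for the whole second after the job is handed in: Mount upright (0.08 rad) and down in the bore (3 mm). Gauge held steady in the fingers, upright within 0.12 rad, tip within 6 mm of the disc's centre, plunger in 2.5-7.5 mm, pressing 0.8-6 N, clear of rest and holder. Square mount, dish and jar within 30 mm of their starts (horizontal distance between mount and holder_hole0 below 0.004 m and z of mount in the frame of holder below 0.009 m and angle between mount's own z axis and vertical below 0.08 rad and distance between tip and stem below 0.006 m and angle between gauge's own z axis and vertical below 0.12 rad and value of joint plunger between 0.0025 and 0.0075 m and contact force between gauge and mount between 0.8 and 6 N and contact force between the fingers and gauge above 2 N and contact force between gauge and rest below 0.02 N and contact force between gauge and holder below 0.02 N and linear speed of gauge below 0.01 m/s and angular speed of gauge below 0.1 rad/s and distance of each of square_mount, dish, jar from where it was at the start of the episode below 0.03 m); the arm keeps its last pose, push and grip.
It fails at once if the gauge is pressed hard on the mount (over 12 N) (contact force between gauge and mount above 12 N).
It fails at once if the square mount, the dish or the jar is disturbed (moved more than 30 mm) (distance of any of square_mount, dish, jar from where it was at the start of the episode above 0.03 m).
It also fails if it takes over 51 s, if anything falls off the work surface, if the arm or the gripper's body presses on something with over 40 N, if the wrist force passes 120 N, or if a joint passes its speed limit or range.

### The arm

A 6-joint arm with a two-finger parallel gripper is mounted at the origin on the work surface. World frame = base frame: x ahead of the robot, y to its left, z up, the work surface at z = 0. Lengths are in mm, angles in rad, forces in N, time in s.
With the tool pointing down it reaches from about 275 to 1000 mm from the base axis. Payload 8.4 kg.
Tool frame: the origin (TCP) lies on the centre line of the jaws, within the pads' length; the fingertips stand 17 mm ahead of it and the grasp point (between the pads) lies 2 mm behind it (r.tcp_to_tips is the z of the fingertips in the tool frame, in mm); z points along the fingers, y is the direction in which the jaws open and shut (so a half turn about z gives the same grasp; the last joint's range is limited). The gripper opens to 85 mm and grips with 20 to 120 N. Pads are 22 mm wide; open, the fingers measure 114 mm over their backs; the gripper's body (76 mm by 85 mm) begins 54 mm behind the grasp point. The pads swing forward as they close: fully open they stand 13 mm farther back than shut.
Start: joints at [-1.31, 0.353, 1.633, -0, 1.155, -0.002], TCP at [162.364, -603.544, 248.281] pointing down, gripper open.
Joint ranges: [-2.63, 2.63], [-0.92, 2.1], [0.06, 2.66], [-1.3, 4.44], [0, 2.69], [-3.02, 3.02]. Speed limits (rad/s): [2.22, 2.22, 2.79, 3.14, 3.14, 3.14].

### API

Orientations are given as [roll, pitch, yaw] about the fixed x, y, z axes, in that order (R = Rz(yaw) Ry(pitch) Rx(roll)).
In Python, from rig import r, cams, job gives the robot as it stands.
- The arm moves only by the tool drive_tool, never from a script. Its argument "deltas" is a list of rows, each a list of 4 numbers: the shift along the tool's x, y, z in cm, then the turn about the tool's z in rad. In form: [[x, y, z, roll], ...]. A call has 1 to 12 rows; each row shifts and turns the commanded pose from where the row before left it, along the tool's axes as they then stand; what a row does not reach is not made up. A row lasts 1/12 s, in which the tool goes at most 41.7 mm and 7.16 degrees, less where a joint would pass 70% of its speed; a pose out of reach is approached as far as the arm can. A call with a gripper value outside its range is refused whole. "jaw" is the closure, from 0 (fully open) to 1 (shut), set as the call begins (left out, the last holds). The fingers move at their own pace and stop on an object; "force" is the grip in N (left out, the last holds). Time passes only in rows, so rows that do not move let the fingers close. It gives the time, the measured TCP pose, the force and the opening at its end, in the units of the state.
- r.sense(): the state, without advancing time (a new reading comes with each control period).
- cams.grab_frame(name): name is "scene" or "top"; returns (picture, depth): 384x512x3 uint8, red, green, blue; 384x512 float32, mm along the optical axis (not along the pixel's ray), 0 where there is no reading.
- cams.camera_params(name): a dict with "fx", "fy", "cx", "cy" (pixels), "R" (3x3) and "t" (3): a world point X has camera coordinates R X + t. Camera axes: x right, y down, z forward; pixel columns grow to the right and rows downward; lengths in mm; the calibration is good to about 2 mm. A picture is of the moment at which its call begins. camera_params takes no time and is no camera call.
- job.sign_off(): hands the job in, once; it reports no verdict.
The state is a dict: "clock": time; "qpos": joint angles; "qvel": joint speeds; "joint_efforts": joint torques, N m; "eef_pos": TCP position; "tcp_rot": TCP orientation; "contact_force": force on the tool from outside, world axes, zero at the start; "wrist_torque": the same for the moment, N m; "opening": opening from 0.0 (shut) to 1.0 (fully open).
Only numpy, scipy, OpenCV 4.12 (cv2) and the standard library are available. Lean on these libraries where they do the work, as an engineer would, in place of code of your own. Each camera call takes 0.05 s, during which the arm holds its last target. There are 200 camera calls.

## Working session

There is one attempt and no reset: what is moved stays moved. The work goes in short steps, Python scripts to look and compute and a tool call to move; the robot and the scene stay as the last step left them, time stands still between calls to the robot, and variables do not carry over. Pictures are saved under pics/ and viewed, about 8 in all and at most 12, crops included, and the job is handed in when it is done.

Besides the shell and the picture viewer there is one more tool, called after ">>>" as name(argument=value, ...), one argument or row to a line, values as JSON. drive_tool: Moves the arm, as the interface text tells. Its arguments: {"type":"object","properties":{"deltas":{"type":"array"},"jaw":{"type":"number"},"force":{"type":"number"}},"required":["deltas"]}

```bash
ls; mkdir -p pics; cat > h.py <<'E'
import numpy as np, cv2
from rig import r, cams, job
def grab(n,tag):
    p,d=cams.grab_frame(n); cv2.imwrite(f'pics/{tag}.png',cv2.cvtColor(p,cv2.COLOR_RGB2BGR)); np.savez(f'pics/{tag}.npz',p=p,d=d); return p,d
def world(n,d):
    c=cams.camera_params(n); v,u=np.mgrid[:d.shape[0],:d.shape[1]]
    P=np.stack([(u-c['cx'])/c['fx']*d,(v-c['cy'])/c['fy']*d,d],-1)
    W=(P-np.array(c['t']))@np.array(c['R']); W[d<=0]=np.nan; return W
def proj(n,X):
    c=cams.camera_params(n); q=np.array(c['R'])@np.array(X)+np.array(c['t']); return c['fx']*q[0]/q[2]+c['cx'],c['fy']*q[1]/q[2]+c['cy']
E
python3 - <<'E'
from h import *
print(r.sense(), r.tcp_to_tips)
for n in('scene','top'):
    p,d=grab(n,n+'0'); c=cams.camera_params(n); print(n,c['fx'],-np.array(c['R']).T@c['t'],np.array(c['R'])[2])
a=cv2.imread('pics/scene0.png');b=cv2.imread('pics/top0.png')
cv2.imwrite('pics/v1.png',cv2.resize(a,(800,600),interpolation=2)); cv2.imwrite('pics/v2.png',cv2.resize(b,(800,600),interpolation=2))
E
```

```text
pics
{'clock': 0.0, 'qpos': array([-1.31039475e+00,  3.53649898e-01,  1.63409153e+00, -9.93226134e-06,
        1.15524256e+00, -2.41881436e-03]), 'qvel': array([-1.21666886e-03,  6.81176977e-05, -1.61827219e-03, -7.34115567e-04,
       -3.11157767e-04, -1.37333417e-03]), 'joint_efforts': array([-3.03422952e-03, -6.05251908e+01, -3.42075706e+01, -2.58837235e-04,
        9.29475093e-03, -3.21496873e-05]), 'eef_pos': array([ 162.25023105, -603.11505439,  247.5788179 ]), 'tcp_rot': array([-3.14020130e+00,  5.71596786e-06,  2.62824409e-01]), 'contact_force': array([ 0.58737018,  0.83491318, -0.39344381]), 'wrist_torque': array([ 0.04377098, -0.01618323, -0.02232831]), 'opening': 1.0028949913338432} 17.0
scene 425.75162583135756 [1087.55020342 -140.95396132  767.3577569 ] [-0.62197129  0.1983413  -0.75750409]
top 369.05720987442857 [378.41942336  29.34010114 869.07051781] [ 0.18996914  0.00875366 -0.98175104]
```

View pics/v1.png

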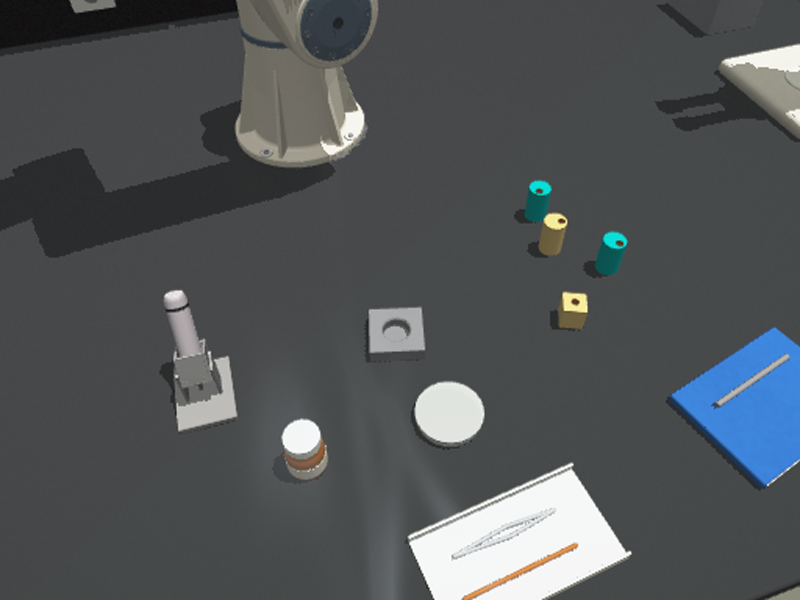

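View pics/v2.png

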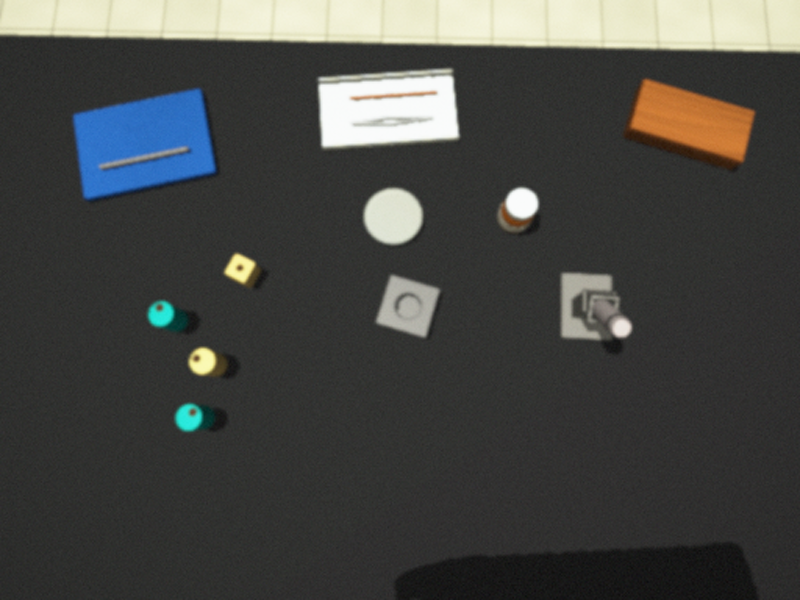

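The scene view (800x600) shows the holder at (397,333), the rest with the gauge at (190,360), the dish at (449,412) and the jar at (304,448).

There are four candidates for the mount:
- **Cream round:** scene (553,235), top (203,362).
- **Turquoise:** scene (538,200) and (611,253).
- **Square cream:** scene (573,310), top (241,268).

The cream round one fits the description. Next I'll measure it and confirm it in a crop.

```bash
cat >> h.py <<'E'
def load(t):
    z=np.load(f'pics/{t}.npz'); return z['p'],z['d']
E
python3 - <<'E'
from h import *
crops=[]
for n,cen,obj in(('scene',(353,150),0),('top',(130,231),0)):
    p,d=load(n+'0'); W=world(n,d)
    hsv=cv2.cvtColor(p,cv2.COLOR_RGB2HSV).astype(int)
    cream=((hsv[...,0]>12)&(hsv[...,0]<32)&(hsv[...,1]>60)&(hsv[...,2]>60)&(W[...,2]>3)&(W[...,2]<80)).astype(np.uint8)
    k,l,s,c=cv2.connectedComponentsWithStats(cream)
    for i in range(1,k):
        if s[i,4]<60: continue
        w=W[l==i]; zt=np.nanpercentile(w[:,2],95); t=w[abs(w[:,2]-np.nanpercentile(w[:,2],90))<4]
        print(n,'cream',c[i].round(),s[i,4],'ztop',zt.round(1),'mid top',((np.nanmax(t[:,:2],0)+np.nanmin(t[:,:2],0))/2).round(1),'mean',t.mean(0).round(1))
    # height blobs
    m=((W[...,2]>8)&(W[...,2]<200)&(W[...,0]>250)&(W[...,0]<800)&(abs(W[...,1])<400)).astype(np.uint8)
    k,l,s,c=cv2.connectedComponentsWithStats(m)
    for i in range(1,k):
        if s[i,4]<60: continue
        w=W[l==i]; print(n,'blob',c[i].round(),s[i,4],'min',np.nanpercentile(w,2,axis=0).round(1),'max',np.nanpercentile(w,98,axis=0).round(1))
    bg=W[(abs(W[...,2])<15)&(W[...,0]>300)&(W[...,0]<600)]; print('bench z',np.nanmedian(bg[:,2]),np.nanstd(bg[:,2]))
    crops.append(cv2.resize(p[cen[1]-40:cen[1]+70,cen[0]-55:cen[0]+55],(400,400),interpolation=2))
cv2.imwrite('pics/v3.png',cv2.cvtColor(np.hstack(crops),4))
E
```

```text
scene cream [353. 150.] 362 ztop 62.7 mid top [449.3 306.8] mean [450.1 306.1  61.1]
scene cream [366. 198.] 377 ztop 42.7 mid top [589.2 270.8] mean [590.1 269.8  41.1]
scene cream [333. 365.] 230 ztop 13.6 mid top [894.5  51.7] mean [894.9  51.   11.8]
scene blob [349. 139.] 670 min [358.8 289.7  10.2] max [466.6 331.9  63.5]
scene blob [391. 161.] 374 min [500.5 354.4  10.6] max [532.5 386.3  63. ]
scene blob [126. 238.] 2321 min [ 502.1 -286.8    8.6] max [ 599.1 -215.8  149.9]
scene blob [366. 198.] 351 min [570.8 249.4   9.9] max [610.6 287.5  43.6]
scene blob [253. 213.] 1008 min [502.8 -21.1   8.5] max [585.8  58.2  25.7]
scene blob [450. 255.] 832 min [740.9 332.7   9.9] max [799.1 399.   23.6]
scene blob [287. 264.] 1424 min [645.6   4.7  13.4] max [727.4  85.7  19.6]
scene blob [194. 288.] 874 min [ 672.4 -165.1   12.3] max [ 715.3 -120.3   73.3]
bench z 1.3340371378134162 2.151783381392757
top cream [442.  77.] 2521 ztop 36.8 mid top [ 847.5 -418. ] mean [ 847.3 -417.5   34.7]
top cream [328. 140.] 127 ztop 47.4 mid top [ 680.1 -139.1] mean [ 674.9 -135.4   45. ]
top crea
[... 176 characters left out ...]
.] 609 min [738.5 334.4   9.2] max [798.8 398.8  23.2]
top blob [252. 138.] 1028 min [643.4   6.8  12.4] max [724.6  86.7  18.8]
top blob [331. 134.] 512 min [ 665.6 -161.9   11.8] max [ 708.2 -117.8   71.6]
top blob [155. 173.] 280 min [568.9 250.7   9.8] max [606.3 289.4  42.8]
top blob [379. 197.] 1397 min [ 490.6 -282.7    8.2] max [ 597.3 -214.8  150.1]
top blob [261. 196.] 881 min [500.4 -18.8  11.1] max [581.8  60.3  24.8]
top blob [107. 202.] 331 min [496.8 355.4  11.3] max [528.3 388.2  62.7]
top blob [133. 231.] 314 min [431.5 290.3  10.8] max [464.5 322.8  62.5]
top blob [125. 267.] 328 min [354.4 302.2  11.5] max [386.4 334.8  63. ]
bench z -0.09850051468261192 2.0109326980730278
```

View pics/v3.png

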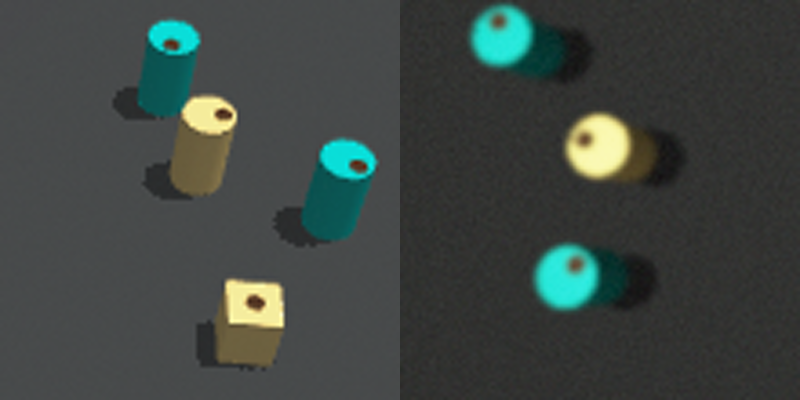

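The crop confirms it: the cream round mount has its off-centre disc at right in the scene view, and it is 60 mm tall at (449,307). The square one is 40 mm tall. Now I'll measure the holder bore, the rest and the gauge axis.

```bash
python3 - <<'E'
from h import *
from scipy.optimize import least_squares
for n in('scene','top'):
    p,d=load(n+'0'); W=world(n,d); g=cv2.cvtColor(p,cv2.COLOR_RGB2GRAY)
    X,Y,Z=W[...,0],W[...,1],W[...,2]
    # holder
    m=(X>480)&(X<610)&(Y>-45)&(Y<85)&(Z>16)&(Z<30)
    top=W[m]; (c,s,a)=cv2.minAreaRect(top[:,:2].astype(np.float32)); print(n,'holder',c,s,a,'z',np.median(top[:,2]))
    # rest foot
    m=(X>470)&(X<640)&(Y<-190)&(Y>-320)&(Z>5.5)&(Z<15)
    f=W[m]; print('foot',cv2.minAreaRect(f[:,:2].astype(np.float32)),np.median(f[:,2]))
    # gauge cylinder above socket
    m=(X>440)&(X<640)&(Y<-190)&(Y>-320)&(Z>95)&(Z<137)
    q=W[m]; 
    def res(v):
        dd=np.array([v[2],v[3],1]); dd/=np.linalg.norm(dd); o=np.array([v[0],v[1],115]); w=q-o
        return np.linalg.norm(w-np.outer(w@dd,dd),axis=1)-14
    cam=-np.array(cams.camera_params(n)['R']).T@cams.camera_params(n)['t']
    m0=q.mean(0); s=least_squares(res,[*(m0[:2]+(m0-cam)[:2]*0.01),-.4,0],loss='soft_l1',f_scale=1.5)
    v=s.x; print('gauge at z115',v[:2].round(1),'slope',v[2:].round(3),'lean deg',np.degrees(np.arctan(np.hypot(v[2],v[3]))).round(1),'dir',np.degrees(np.arctan2(v[3],v[2])).round(1),'rms',np.sqrt(np.mean(s.fun**2)).round(2),len(q), 'top',np.nanmax(Z[(X>440)&(X<640)&(Y<-190)&(Y>-320)]).round(1))
E
```

```text
scene holder (541.4747924804688, 20.19906997680664) (75.74624633789062, 80.00382995605469) 74.16651916503906 z 22.945434468449346
foot ((541.8412475585938, -251.08740234375), (76.32814025878906, 121.30236053466797), 87.96932983398438) 10.96184247597523
gauge at z115 [ 511.9 -250.3] slope [-0.536  0.017] lean deg 28.2 dir 178.1 rms 1.17 339 top 154.4
top holder (542.2332153320312, 20.66744613647461) (76.07378387451172, 76.8875732421875) 74.62017822265625 z 21.71441555347451
foot ((551.35595703125, -249.80636596679688), (76.71040344238281, 100.38775634765625), 87.36705780029297) 9.509548479013446
gauge at z115 [ 511.7 -249.7] slope [-0.528  0.017] lean deg 27.8 dir 178.1 rms 0.49 134 top 153.5
```

```bash
python3 - <<'E'
from h import *
# rectified ortho views of holder top (z=22) & rest, 4px/mm
out=[]
for n in('scene','top'):
    p,d=load(n+'0')
    def ortho(x0,x1,y0,y1,z,s):
        H=int((x1-x0)*s);Wd=int((y1-y0)*s); v,u=np.mgrid[:H,:Wd]; x=x1-v/s; y=y1-u/s
        c=cams.camera_params(n); Q=np.stack([x,y,np.full_like(x,z)],-1)@np.array(c['R']).T+np.array(c['t'])
        return cv2.remap(p,(c['fx']*Q[...,0]/Q[...,2]+c['cx']).astype(np.float32),(c['fy']*Q[...,1]/Q[...,2]+c['cy']).astype(np.float32),1)
    out.append(np.hstack([ortho(490,590,-30,70,22,4),ortho(490,590,-300,-200,10,4)][:1]))
im=np.hstack(out); 
for k in range(0,400,40):
    cv2.line(im,(0,k),(799,k),(80,80,255) ,1); cv2.line(im,(k,0),(k,399),(80,80,255),1); cv2.line(im,(400+k,0),(400+k,399),(80,80,255),1)
cv2.imwrite('pics/v4.png',cv2.cvtColor(im,4))
E
```

```text
(no output)
```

View pics/v4.png

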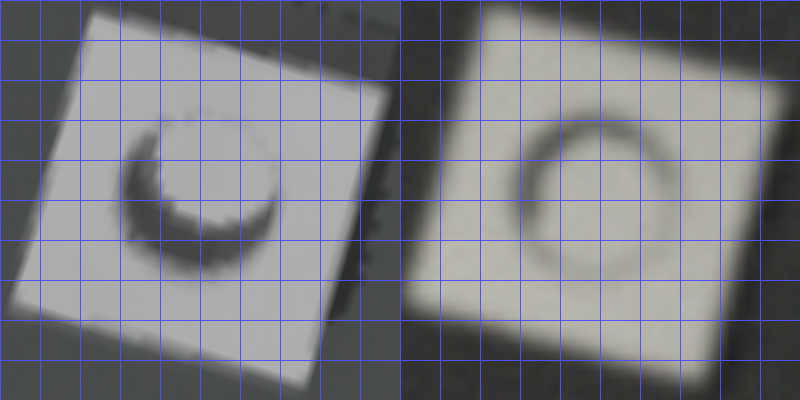

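>>> drive_tool(
  deltas=[
    [2.4,-2.4,0.16,0],
    [2.4,-2.4,0.16,0],
    [2.4,-2.4,0.16,0],
    [2.4,-2.4,0.16,0],
    [2.4,-2.4,0.16,0],
    [2.4,-2.4,0.16,0],
    [2.4,-2.4,0.16,0],
    [2.4,-2.4,0.16,0],
    [2.4,-2.4,0.16,0],
    [2.4,-2.4,0.16,0],
    [2.4,-2.4,0.16,0],
    [2.4,-2.4,0.16,0],
  ],
  jaw=0.2,
)

```text
clock: 1.1
eef_pos: [366.0, -249.0, 228.9]
tcp_rot: [-3.141, 0.0, 0.263]
contact_force: [0.5, 0.1, -0.2]
opening: 0.803
```

>>> drive_tool(
  deltas=[
    [2.4,-2.4,0.16,0],
    [2.4,-2.4,0.16,0],
    [2.4,-2.4,0.16,0],
    [2.4,-2.4,0.16,0],
    [2.4,-2.4,0.16,0],
    [0.9,-3.3,0.8,0],
    [0.9,-3.3,0.8,0],
    [0.9,-3.3,0.8,0],
    [0.9,-3.3,0.8,0],
    [0.9,-3.3,0.8,0],
    [0.9,-3.3,0.8,0],
  ],
)

```text
clock: 2.02
eef_pos: [450.6, 103.3, 172.6]
tcp_rot: [3.142, 0.0, 0.263]
contact_force: [1.2, -0.0, -0.1]
opening: 0.801
```

>>> drive_tool(
  deltas=[
    [0.9,-3.3,0.8,0],
    [0.9,-3.3,0.8,0],
    [0.9,-3.3,0.8,0],
    [0.9,-3.3,0.8,0],
    [0.9,-3.3,0.8,0],
    [0,0,0,0],
  ],
)

```text
clock: 2.52
eef_pos: [451.5, 277.5, 131.9]
tcp_rot: [-3.14, -0.0, 0.265]
contact_force: [-0.2, -0.1, 0.3]
opening: 0.801
```

```bash
cat >> h.py <<'E'
def to(x,y,z,yaw=None):
    s=r.sense(); a=s['tcp_rot'][2]; dx,dy,dz=np.array([x,y,z])-s['eef_pos']
    print('t',round(s['clock'],2),'pos',s['eef_pos'].round(1),'rot',s['tcp_rot'].round(3),'F',s['contact_force'].round(2),'open',round(s['opening'],3))
    print('delta cm',np.round([(dx*np.cos(a)+dy*np.sin(a))/10,(dx*np.sin(a)-dy*np.cos(a))/10,-dz/10],2),'turn',None if yaw is None else round(a-yaw,3))
E
python3 -c "
from h import *
to(448.8,307,44)"
```

```text
t 2.52 pos [451.5 277.5 131.9] rot [-3.14  -0.     0.265] F [-0.22 -0.14  0.26] open 0.801
delta cm [ 0.52 -2.92  8.79] turn None
```

>>> drive_tool(
  deltas=[
    [0.26,-1.46,0,0],
    [0.26,-1.46,0,0],
    [0,0,1.5,0],
    [0,0,1.5,0],
    [0,0,1.0,0],
    [0,0,0,0],
  ],
)

```text
clock: 3.02
eef_pos: [448.1, 301.6, 91.4]
tcp_rot: [3.141, 0.003, 0.262]
contact_force: [0.0, -0.5, 0.6]
opening: 0.798
```

```bash
python3 -c "
from h import *
to(448.8,307,43)"
```

```text
t 3.02 pos [448.1 301.6  91.4] rot [3.141e+00 3.000e-03 2.620e-01] F [ 0.03 -0.49  0.57] open 0.798
delta cm [ 0.21 -0.5   4.84] turn None
```

>>> drive_tool(
  deltas=[
    [0,0,0,0],
    [0,0,0,0],
  ],
)

```text
clock: 3.18
eef_pos: [449.5, 302.3, 93.7]
tcp_rot: [-3.141, -0.001, 0.262]
contact_force: [-0.6, 0.2, 0.8]
opening: 0.798
```

```bash
python3 -c "
from h import *
to(448.8,307,43)"
```

```text
t 3.18 pos [449.5 302.3  93.7] rot [-3.141e+00 -1.000e-03  2.620e-01] F [-0.63  0.17  0.78] open 0.798
delta cm [ 0.05 -0.47  5.07] turn None
```

>>> drive_tool(
  deltas=[
    [0.05,-0.47,0,0],
    [0,0,1.3,0],
    [0,0,1.3,0],
    [0,0,1.3,0],
    [0,0,1.0,0],
    [0,0,0,0],
    [0,0,0,0],
    [0,0,0,0],
  ],
)

```text
clock: 3.85
eef_pos: [448.8, 307.2, 44.7]
tcp_rot: [-3.141, -0.001, 0.263]
contact_force: [0.7, -0.1, 0.3]
opening: 0.799
```

```bash
python3 -c "
from h import *
to(448.8,307,43)"
```

```text
t 3.85 pos [448.8 307.2  44.7] rot [-3.141e+00 -1.000e-03  2.630e-01] F [ 0.71 -0.13  0.28] open 0.799
delta cm [-0.    0.02  0.17] turn None
```

>>> drive_tool(
  deltas=[
    [0,0,0,0],
    [0,0,0,0],
    [0,0,0,0],
    [0,0,0,0],
    [0,0,0,0],
    [0,0,0,0],
    [0,0,0,0],
    [0,0,0,0],
  ],
  jaw=1,
  force=35,
)

```text
clock: 4.52
eef_pos: [448.7, 307.1, 44.8]
tcp_rot: [-3.141, -0.001, 0.263]
contact_force: [-0.6, -0.7, 5.7]
opening: 0.414
```

>>> drive_tool(
  deltas=[
    [0,0,-0.5,0],
    [0,0,-1.5,0],
    [0,0,-1.5,0],
    [0,0,-1.5,0],
    [0,0,-1.0,0],
    [0,0,0,0],
    [0,0,0,0],
    [0,0,0,0],
  ],
)

```text
clock: 5.18
eef_pos: [448.0, 306.7, 103.5]
tcp_rot: [3.141, 0.001, 0.263]
contact_force: [-0.4, -0.3, -0.9]
opening: 0.409
```

```bash
python3 -c "
from h import *
grab('scene','s1');grab('top','t1')
for n in('scene','top'):
    p,d=load({'scene':'s1','top':'t1'}[n]); W=world(n,d)
    m=(abs(W[...,0]-449)<45)&(abs(W[...,1]-307)<30)&(W[...,2]>50)&(W[...,2]<130)
    hsv=cv2.cvtColor(p,cv2.COLOR_RGB2HSV).astype(int)
    m&=(hsv[...,0]>12)&(hsv[...,0]<32)&(hsv[...,1]>60)
    print(n,m.sum(),np.nanmin(W[m],0).round(1) if m.any() else 0,np.nanmax(W[m],0).round(1) if m.any() else 0)
p,_=load('s1');cv2.imwrite('pics/v5.png',cv2.cvtColor(cv2.resize(p[80:230,270:420],(600,600),interpolation=2),4))
to(541.3,20.4,111)"
```

```text
scene 297 [432.2 288.   59.3] [467.5 326.7 122.7]
top 104 [429.9 282.9  61.8] [442.8 323.1 129.4]
t 5.28 pos [447.8 306.5 103.2] rot [3.141e+00 1.000e-03 2.630e-01] F [-0.52 -0.17 -0.8 ] open 0.409
delta cm [ 1.59 30.06 -0.78] turn None
```

View pics/v5.png

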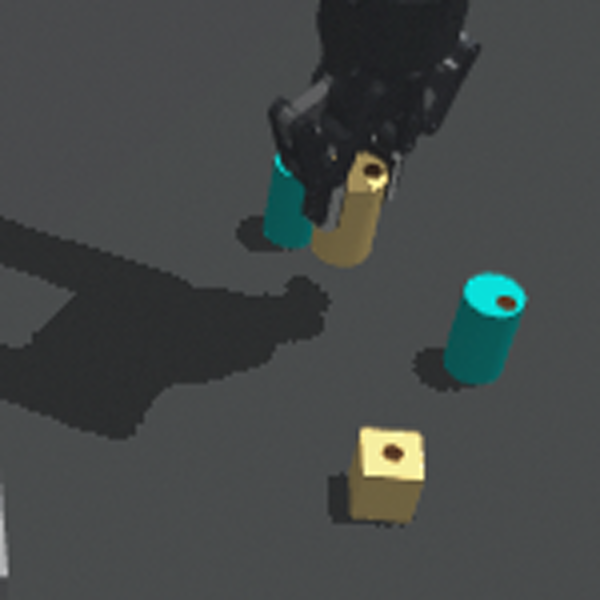

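The picture shows the mount lifted upright between the pads at about (350,210), with its disc visible. The turquoise and square ones haven't moved. Now I'll carry it over the bore.

>>> drive_tool(
  deltas=[
    [0.1,1.5,0,0],
    [0.16,3.0,0,0],
    [0.16,3.0,0,0],
    [0.16,3.0,0,0],
    [0.16,3.0,0,0],
    [0.16,3.0,0,0],
    [0.16,3.0,0,0],
    [0.16,3.0,0,0],
    [0.16,3.0,0,0],
    [0.16,3.0,0,0],
    [0.1,1.5,0,0],
    [0,0,0,0],
  ],
)

```text
clock: 6.28
eef_pos: [542.8, 18.7, 103.4]
tcp_rot: [3.141, 0.0, 0.26]
contact_force: [-0.2, 0.5, -0.6]
opening: 0.411
```

>>> drive_tool(
  deltas=[
    [0,0,0,0],
    [0,0,0,0],
    [0,0,0,0],
    [0,0,0,0],
  ],
)

```text
clock: 6.62
eef_pos: [541.7, 22.4, 103.9]
tcp_rot: [-3.141, 0.0, 0.264]
contact_force: [0.4, 0.0, 0.1]
opening: 0.412
```

```bash
python3 - <<'E'
from h import *
from scipy.optimize import least_squares
to(541.3,20.4,75)
for n in('scene','top'):
    p,d=grab(n,n+'2'); W=world(n,d)
    hsv=cv2.cvtColor(p,cv2.COLOR_RGB2HSV).astype(int)
    m=(abs(W[...,0]-541)<40)&(abs(W[...,1]-20)<40)&(W[...,2]>50)&(W[...,2]<130)&(hsv[...,0]>12)&(hsv[...,0]<32)&(hsv[...,1]>60)
    q=W[m&(W[...,2]<112)]; print(n,m.sum(),np.nanmax(W[m],0).round(1),len(q))
    if len(q)>40:
        f=lambda v:np.hypot(q[:,0]-v[0]-v[2]*(q[:,2]-80),q[:,1]-v[1]-v[3]*(q[:,2]-80))-18
        s=least_squares(f,[541,20,0,0],loss='soft_l1'); print(s.x.round(3),np.std(s.fun).round(2),q[:,2].min())
E
```

```text
t 6.62 pos [541.7  22.4 103.9] rot [-3.141  0.     0.264] F [0.43 0.04 0.14] open 0.412
delta cm [-0.1   0.18  2.89] turn None
scene 399 [561.   40.8 122.4] 229
[ 5.40869e+02  2.22540e+01 -1.00000e-03 -4.00000e-03] 0.83 61.57719465936689Traceback (most recent call last):
  File "<stdin>", line 8, in <module>
    res = np.fmax.reduce(a, axis=axis, out=out, **kwargs)
ValueError: zero-size array to reduction operation fmax which has no identity
```

>>> drive_tool(
  deltas=[
    [-0.03,0.2,0,0],
    [0,0,1.0,0],
    [0,0,1.2,0],
    [0,0,0.9,0],
    [0,0,0.3,0],
    [0,0,0,0],
    [0,0,0,0],
    [0,0,0,0],
  ],
)

```text
clock: 7.38
eef_pos: [542.6, 19.4, 70.2]
tcp_rot: [3.142, -0.0, 0.263]
contact_force: [-0.3, -0.8, -1.0]
opening: 0.412
```

>>> drive_tool(
  deltas=[
    [0,0,0.2,0],
    [0,0,0.2,0],
    [0,0,0.2,0],
    [0,0,0.1,0],
    [0,0,0,0],
    [0,0,0,0],
  ],
)

```text
clock: 7.88
eef_pos: [542.3, 19.5, 63.0]
tcp_rot: [-3.142, 0.0, 0.263]
contact_force: [0.8, -0.5, -0.8]
opening: 0.41
```

>>> drive_tool(
  deltas=[
    [0,0,0.2,0],
    [0,0,0.2,0],
    [0,0,0.2,0],
    [0,0,0.2,0],
    [0,0,0,0],
    [0,0,0,0],
  ],
)

```text
clock: 8.38
eef_pos: [542.2, 19.5, 54.9]
tcp_rot: [-3.141, 0.0, 0.263]
contact_force: [-0.5, -0.5, -1.1]
opening: 0.411
```

>>> drive_tool(
  deltas=[
    [0,0,0.1,0],
    [0,0,0.1,0],
    [0,0,0.1,0],
    [0,0,0,0],
    [0,0,0,0],
  ],
)

```text
clock: 8.8
eef_pos: [542.3, 19.5, 52.1]
tcp_rot: [-3.142, 0.0, 0.263]
contact_force: [0.2, 0.1, -0.5]
opening: 0.407
```

>>> drive_tool(
  deltas=[
    [0,0,0.1,0],
    [0,0,0.05,0],
    [0,0,0,0],
    [0,0,0,0],
  ],
)

```text
clock: 9.13
eef_pos: [542.5, 19.5, 50.8]
tcp_rot: [3.142, -0.0, 0.263]
contact_force: [-1.5, 0.4, 4.2]
opening: 0.414
```

>>> drive_tool(
  deltas=[
    [0,0,0,0],
    [0,0,0,0],
    [0,0,0,0],
    [0,0,0,0],
    [0,0,0,0],
    [0,0,0,0],
  ],
  jaw=0.2,
)

```text
clock: 9.63
eef_pos: [542.3, 19.4, 50.5]
tcp_rot: [-3.142, 0.0, 0.263]
contact_force: [-0.3, -0.4, -0.2]
opening: 0.8
```

>>> drive_tool(
  deltas=[
    [0,0,-1.5,0],
    [0,0,-3,0],
    [0,0,-3,0],
    [0,0,-3,0],
    [0,1.5,-1.5,0.1],
    [-0.2,3,0,0.1],
    [-0.2,3,0,0.09],
    [-0.2,3,0,0],
    [-0.2,3,0,0],
    [0,0,0,0],
    [0,0,0,0],
  ],
)

```text
clock: 10.55
eef_pos: [543.1, -116.1, 170.5]
tcp_rot: [-3.142, 0.0, -0.03]
contact_force: [0.1, 0.5, 0.2]
opening: 0.803
```

```bash
python3 - <<'E'
from h import *
from scipy.optimize import least_squares
to(511.8,-250,200,-.03)
for n in('scene','top'):
    p,d=grab(n,n+'3'); W=world(n,d)
    hsv=cv2.cvtColor(p,cv2.COLOR_RGB2HSV).astype(int)
    m=(abs(W[...,0]-541)<40)&(abs(W[...,1]-20)<40)&(W[...,2]>26)&(W[...,2]<90)&(hsv[...,0]>5)&(hsv[...,0]<32)&(hsv[...,1]>60)
    q=W[m&(W[...,2]<62)]; t=W[m&(W[...,2]>63)]; print(n,m.sum(),'top z',np.median(t[:,2]).round(1),'midtop',((t.max(0)+t.min(0))/2).round(1))
    st=m&(hsv[...,2]<130)&(W[...,2]>60); print('stem px',st.sum(),W[st].mean(0).round(1))
    if len(q)>40:
        f=lambda v:np.hypot(q[:,0]-v[0]-v[2]*(q[:,2]-50),q[:,1]-v[1]-v[3]*(q[:,2]-50))-18
        s=least_squares(f,[541,20,0,0],loss='soft_l1'); print(s.x.round(3))
a=[load('scene3')[0][170:240,215:285],load('top3')[0][170:220,235:285]]
cv2.imwrite('pics/v6.png',cv2.cvtColor(np.hstack([cv2.resize(x,(400,400),interpolation=2) for x in a]),4))
E
```

```text
t 10.55 pos [ 543.1 -116.1  170.5] rot [-3.142  0.    -0.03 ] F [0.07 0.55 0.25] open 0.803
delta cm [-2.73 13.48 -2.95] turn 0.0
scene 350 top z 66.9 midtop [542.   19.   66.7]
stem px 37 [552.2  17.7  64.8]
[ 5.41628e+02  1.94510e+01  9.00000e-03 -5.00000e-03]
top 237 top z 65.8 midtop [541.7  20.3  66.8]
stem px 6 [544.7  29.3  66. ]
[5.42675e+02 1.99920e+01 2.00000e-03 5.00000e-03]
```

View pics/v6.png

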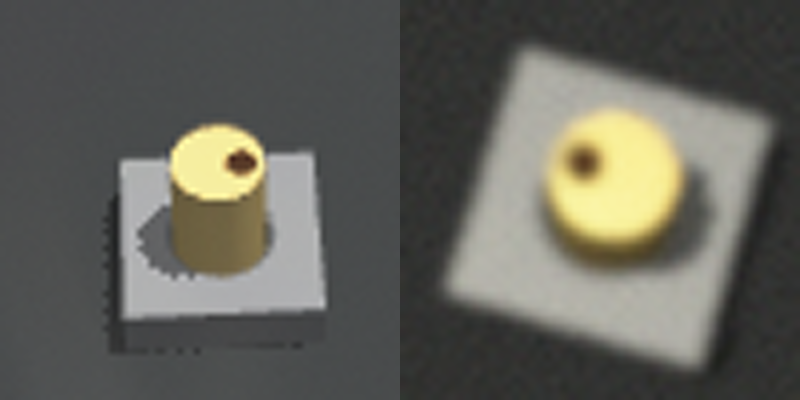

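The mount is seated in the bore. Its top is at z≈66 by both views, it is upright, and its axis is within about 1 mm of the bore. The disc is at (241,162) in the left crop. Next is the gauge.

>>> drive_tool(
  deltas=[
    [-0.5,2.3,-0.4,0],
    [-0.6,2.8,-0.4,0],
    [-0.6,2.8,-0.4,0],
    [-0.6,2.8,-0.3,0],
    [-0.6,2.0,0,0],
    [0,0.78,0,0],
    [0,0,0,0],
    [0,0,0,0],
    [0,0,0,0],
  ],
)

```text
clock: 11.4
eef_pos: [511.1, -247.4, 185.4]
tcp_rot: [-3.141, 0.0, -0.026]
contact_force: [0.0, 1.0, -0.7]
opening: 0.801
```

```bash
python3 -c "
from h import *
to(509.7,-250,118)
for n in('scene','top'):
    p,d=load(n+'3');c=cams.camera_params(n)
    u0,v0=proj(n,(543,25,66)); v,u=np.mgrid[:384,:512]
    hsv=cv2.cvtColor(p,cv2.COLOR_RGB2HSV).astype(int)
    W=world(n,d); m=(np.hypot(u-u0,v-v0)<11)&(hsv[...,2]<150)&(W[...,2]>61)&(hsv[...,0]<32)
    w=(200-hsv[...,2])*m; uc,vc=(u*w).sum()/w.sum(),(v*w).sum()/w.sum()
    ray=np.array(c['R']).T@[(uc-c['cx'])/c['fx'],(vc-c['cy'])/c['fy'],1]; o=-np.array(c['R']).T@c['t']
    print(n,m.sum(),uc,vc,(o+ray*(66-o[2])/ray[2]).round(1))
"
```

```text
t 11.4 pos [ 511.1 -247.4  185.4] rot [-3.141  0.    -0.026] F [ 0.02  1.01 -0.73] open 0.801
delta cm [-0.13  0.27  6.74] turn None
scene 34 253.9996834441279 201.4327318771763 [551.   19.7  66. ]
top 8 257.49679487179486 189.96314102564102 [544.8  29.3  66. ]
```

>>> drive_tool(
  deltas=[
    [-0.13,0.27,0.5,0],
    [0,0,1.4,0],
    [0,0,1.6,0],
    [0,0,1.6,0],
    [0,0,1.2,0],
    [0,0,0.4,0],
    [0,0,0,0],
    [0,0,0,0],
    [0,0,0,0],
  ],
)

```text
clock: 12.15
eef_pos: [510.0, -251.6, 119.3]
tcp_rot: [3.141, -0.001, -0.027]
contact_force: [0.8, 0.7, -1.1]
opening: 0.799
```

```bash
python3 -c "
from h import *
to(509.7,-250,118)
n='scene'; c=cams.camera_params(n); o=-np.array(c['R']).T@c['t']
for uc,vc in((256.7,197.9),):
    ray=np.array(c['R']).T@[(uc-c['cx'])/c['fx'],(vc-c['cy'])/c['fy'],1]; print((o+ray*(66-o[2])/ray[2]).round(1))
p,d=grab(n,'s4'); W=world(n,d); m=(abs(W[...,1]+250)<60)&(W[...,2]>95)&(W[...,2]<135)&(abs(W[...,0]-510)<40); print(m.sum())
cv2.imwrite('pics/v7.png',cv2.cvtColor(cv2.resize(p[150:300,60:210],(600,600),interpolation=2),4))
"
```

```text
t 12.15 pos [ 510.  -251.6  119.3] rot [ 3.141e+00 -1.000e-03 -2.700e-02] F [ 0.81  0.71 -1.15] open 0.799
delta cm [-0.03 -0.16  0.13] turn None
[543.7  28.1  66. ]
456
```

View pics/v7.png

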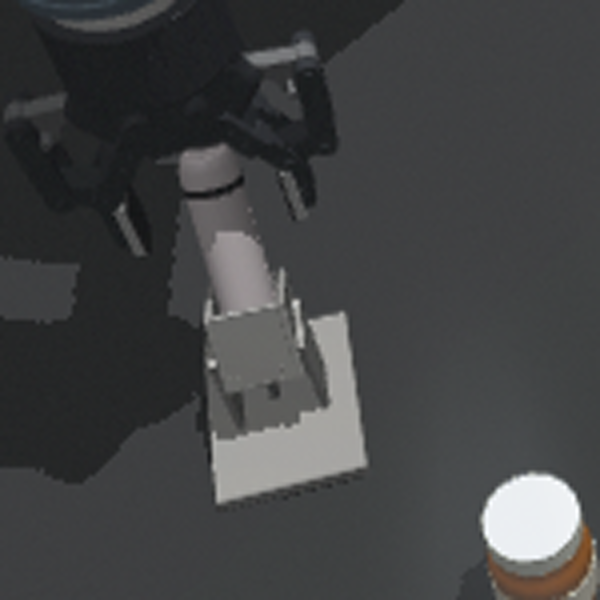

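The fingers straddle the gauge at about (215,200), clear of the socket. The stem sits at about (544.2, 28.7, 66), and the two views agree to 1.5 mm. I'll grip and draw the gauge out along its lean.

>>> drive_tool(
  deltas=[
    [0,-0.12,0.1,0],
    [0,0,0,0],
    [0,0,0,0],
    [0,0,0,0],
    [0,0,0,0],
    [0,0,0,0],
    [0,0,0,0],
    [0,0,0,0],
    [0,0,0,0],
  ],
  jaw=1,
  force=30,
)

```text
clock: 12.95
eef_pos: [509.5, -250.3, 117.8]
tcp_rot: [-3.142, -0.0, -0.027]
contact_force: [-1.5, 1.1, 5.4]
opening: 0.319
```

>>> drive_tool(
  deltas=[
    [-0.23,0,-0.45,0],
    [-0.23,0,-0.45,0],
    [0,0,0,0],
  ],
)

```text
clock: 13.2
eef_pos: [504.6, -250.4, 127.3]
tcp_rot: [3.141, -0.0, -0.027]
contact_force: [0.3, 0.2, -0.6]
opening: 0.32
```

>>> drive_tool(
  deltas=[
    [-0.4,0,-0.8,0],
    [-0.4,0,-0.8,0],
    [-0.4,0,-0.8,0],
    [-0.4,0,-0.8,0],
    [0,0,0,0],
    [0,0,0,0],
    [0,0,0,0],
  ],
)

```text
clock: 13.78
eef_pos: [488.7, -249.7, 158.6]
tcp_rot: [3.142, -0.0, -0.027]
contact_force: [0.4, 0.7, -0.8]
opening: 0.321
```

```bash
cat >> h.py <<'E'
from scipy.optimize import least_squares
def gauge(tag,x,y,z0,z1,w=40):
    n='scene'; p,d=grab(n,tag); W=world(n,d)
    hsv=cv2.cvtColor(p,cv2.COLOR_RGB2HSV).astype(int)
    m=(abs(W[...,0]-x)<w)&(abs(W[...,1]-y)<25)&(W[...,2]>z0)&(W[...,2]<z1)&(hsv[...,2]>70)
    q=W[m]; zc=(z0+z1)/2
    def res(v):
        dd=np.array([v[2],v[3],1]); dd/=np.linalg.norm(dd); e=q-np.array([v[0],v[1],zc])
        return np.linalg.norm(e-np.outer(e@dd,dd),axis=1)-14
    m0=np.median(q,0); s=least_squares(res,[m0[0]-9,m0[1],-.2,0],loss='soft_l1'); v=s.x
    print('gauge at z',zc,v.round(3),'n',len(q),'rms',np.std(s.fun).round(2))
    return p,W
E
python3 -c "
from h import *
to(509.7,-250,118)
p,W=gauge('s5',500,-250,102,138)
cv2.imwrite('pics/v8.png',cv2.cvtColor(cv2.resize(p[130:280,60:210],(600,600),interpolation=2),4))
"
```

```text
t 13.78 pos [ 488.7 -249.7  158.6] rot [ 3.142 -0.    -0.027] F [ 0.43  0.72 -0.83] open 0.321
delta cm [ 2.1  -0.03  4.06] turn None
gauge at z 120.0 [ 5.09940e+02 -2.50638e+02 -5.58000e-01  6.00000e-03] n 215 rms 1.16
```

View pics/v8.png

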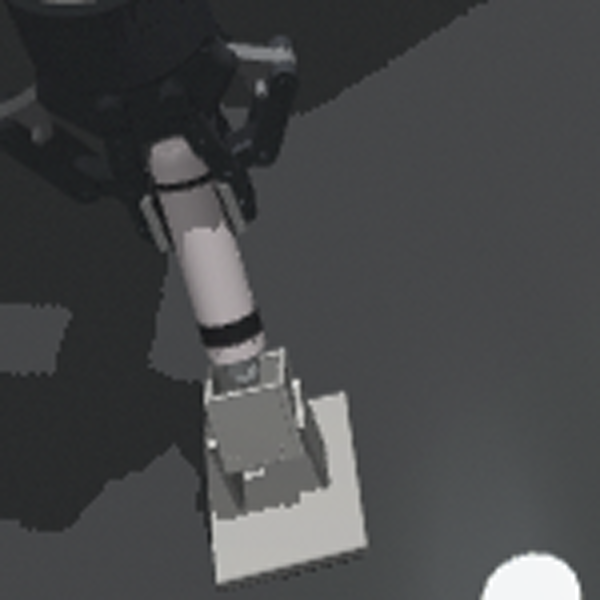

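The gauge is held at about (190,210), with its shoulder just above the socket mouth at (240,365) and only the nose inside. I'll ease the grip and move the top towards +x, so the socket's rim swings the gauge upright in the pads.

>>> drive_tool(
  deltas=[
    [0,0,0,0],
    [0.4,0,0,0],
    [0.4,0,0,0],
    [0.4,0,-0.1,0],
    [0.4,0,-0.1,0],
    [0.4,0,-0.1,0],
    [0.4,0,-0.1,0],
    [0,0,0,0],
  ],
  force=20,
)

```text
clock: 14.5
eef_pos: [512.6, -250.1, 162.2]
tcp_rot: [-3.141, 0.002, -0.027]
contact_force: [-3.2, 0.8, -2.9]
opening: 0.322
```

```bash
python3 -c "
from h import *
to(509.7,-250,118)
p,W=gauge('s6',515,-250,105,142)
"
```

```text
t 14.5 pos [ 512.6 -250.1  162.2] rot [-3.141e+00  2.000e-03 -2.700e-02] F [-3.24  0.84 -2.95] open 0.322
delta cm [-0.29  0.    4.42] turn None
gauge at z 123.5 [ 5.25021e+02 -2.50879e+02 -3.52000e-01  2.00000e-03] n 207 rms 1.04
```

>>> drive_tool(
  deltas=[
    [0.4,0,-0.1,0],
    [0.4,0,-0.1,0],
    [0.4,0,-0.1,0],
    [0.4,0,-0.05,0],
    [0.4,0,0,0],
    [0,0,0,0],
  ],
)

```text
clock: 15.05
eef_pos: [533.4, -250.9, 166.0]
tcp_rot: [-3.142, -0.0, -0.027]
contact_force: [-2.7, 0.3, 0.6]
opening: 0.317
```

```bash
python3 -c "
from h import *
to(509.7,-250,118)
p,W=gauge('s7',525,-250,107,145)
"
```

```text
t 15.05 pos [ 533.4 -250.9  166. ] rot [-3.142 -0.    -0.027] F [-2.67  0.3   0.6 ] open 0.317
delta cm [-2.37 -0.03  4.8 ] turn None
gauge at z 126.0 [ 5.34047e+02 -2.51452e+02 -1.03000e-01 -6.00000e-03] n 185 rms 0.89
```

>>> drive_tool(
  deltas=[
    [0.3,0,0,0],
    [0.1,0,0,0],
    [0,0,0,0],
    [-0.4,0,-1.0,0],
    [-0.4,0,-2.0,0],
    [0,0,-2.5,0],
    [0,0,-2.5,0],
    [0,0,-1.0,0],
    [0,0,0,0],
    [0,0,0,0],
    [0,0,0,0],
  ],
)

```text
clock: 16.02
eef_pos: [528.3, -250.6, 254.9]
tcp_rot: [-3.141, 0.001, -0.027]
contact_force: [0.3, 0.1, -1.3]
opening: 0.318
```

```bash
python3 -c "
from h import *
to(509.7,-250,118)
z=r.sense()['eef_pos'][2]
p,W=gauge('s8',530,-250,z-70,z-22)
hsv=cv2.cvtColor(p,cv2.COLOR_RGB2HSV).astype(int)
u,v=proj('scene',(530,-250,z-60)); u,v=int(u),int(v); print(u,v)
cv2.imwrite('pics/v9.png',cv2.cvtColor(cv2.resize(p[max(v-90,0):v+90,max(u-90,0):u+90],(600,600),interpolation=2),4))
"
```

```text
t 16.02 pos [ 528.3 -250.6  254.9] rot [-3.141e+00  1.000e-03 -2.700e-02] F [ 0.26  0.14 -1.27] open 0.318
delta cm [-1.860e+00 -1.000e-02  1.369e+01] turn None
gauge at z 208.85145894584815 [ 5.28097e+02 -2.51188e+02 -8.00000e-02  1.50000e-02] n 257 rms 0.81
105 185
```

View pics/v9.png

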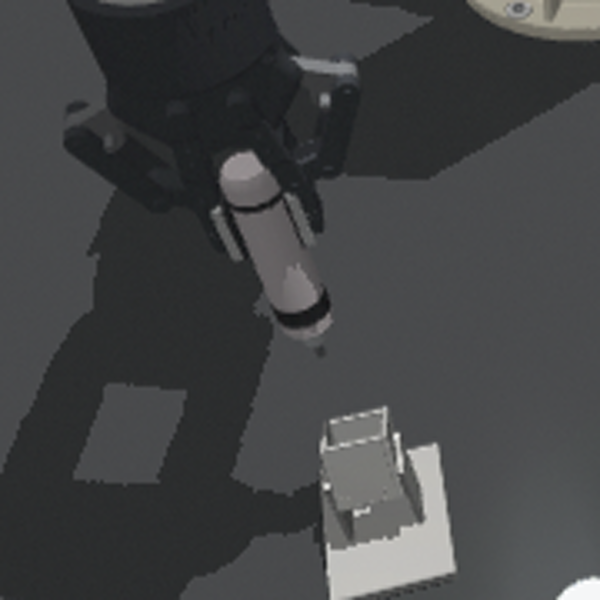

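The gauge is out of the rest and nearly upright, with its tip at about (320,350) in the crop. I'll refine the lean estimate and find the tip.

```bash
python3 - <<'E'
from h import *
fr=[]
for i in range(4): fr.append(grab('scene','s8')[1])
d=np.median(fr,0).astype(np.float32); W=world('scene',d); p,_=load('s8'); np.savez('pics/s8m.npz',p=p,d=d)
for xx in range(0,1):
  m=(abs(W[...,0]-528)<40)&(abs(W[...,1]+250)<30)&(W[...,2]>120)&(W[...,2]<295)
  for z in range(120,290,8):
    q=W[m&(abs(W[...,2]-z)<4)]
    if len(q)<3: continue
    print(z,len(q),'xmax',np.percentile(q[:,0],90).round(1),'y',q[:,1].min().round(1),q[:,1].max().round(1))
for z0,z1 in((180,230),(185,228),(180,212),(200,236)):
    q=W[m&(W[...,2]>z0)&(W[...,2]<z1)&(abs(W[...,1]+251)<13)]; zc=208
    def res(v):
        dd=np.array([v[2],v[3],1]); dd/=np.linalg.norm(dd); e=q-np.array([v[0],v[1],zc])
        return np.linalg.norm(e-np.outer(e@dd,dd),axis=1)-14
    s=least_squares(res,[528,-251,-.05,0],loss='soft_l1',f_scale=.5); print(z0,z1,s.x.round(3),len(q),np.std(s.fun).round(2))
print(r.sense()['eef_pos'])
E
```

```text
152 4 xmax 534.2 y -252.5 -248.7
160 5 xmax 534.4 y -253.0 -249.6
168 15 xmax 537.9 y -257.6 -244.7
176 8 xmax 538.9 y -255.4 -241.1
184 46 xmax 543.6 y -262.7 -237.3
192 53 xmax 543.8 y -264.3 -236.9
200 61 xmax 543.0 y -264.2 -236.9
208 61 xmax 542.2 y -263.6 -237.2
216 58 xmax 541.7 y -264.2 -237.3
224 60 xmax 540.9 y -263.6 -237.2
232 60 xmax 540.6 y -265.0 -237.3
240 72 xmax 540.0 y -271.0 -231.0
248 111 xmax 539.0 y -277.7 -225.5
256 132 xmax 538.7 y -277.9 -223.6
264 133 xmax 538.5 y -278.1 -223.8
272 131 xmax 538.6 y -278.0 -223.9
280 132 xmax 539.4 y -277.6 -220.3
288 246 xmax 539.8 y -279.9 -220.1
180 230 [ 5.28150e+02 -2.51058e+02 -7.90000e-02 -0.00000e+00] 326 0.51
185 228 [ 5.28173e+02 -2.51052e+02 -8.50000e-02 -0.00000e+00] 283 0.5
180 212 [ 5.28164e+02 -2.51091e+02 -7.80000e-02 -2.00000e-03] 202 0.53
200 236 [ 5.28088e+02 -2.51120e+02 -7.40000e-02  4.00000e-03] 249 0.51
[ 528.47332003 -250.65498405  255.0104926 ]
```

The lean is a consistent 0.08 rad, which is inside the limit but thin. I'll put the nose back in the socket for a further small push.

>>> drive_tool(
  deltas=[
    [0,0,1.5,0],
    [0,0,2.5,0],
    [0,0,2.5,0],
    [0,0,1.8,0],
    [0,0,0.6,0],
    [0,0,0,0],
    [0.4,0,0,0],
    [0.4,0,0,0],
    [0.4,0,0,0],
    [0.25,0,0,0],
    [0,0,0,0],
  ],
)

```text
clock: 17.18
eef_pos: [543.8, -251.4, 167.8]
tcp_rot: [3.141, -0.0, -0.027]
contact_force: [-3.4, -0.4, 0.6]
opening: 0.322
```

>>> drive_tool(
  deltas=[
    [-0.4,0,0,0],
    [-0.4,0,-1.5,0],
    [0,0,-2.5,0],
    [0,0,-2.5,0],
    [0,0,-1.8,0],
    [0,0,-0.6,0],
    [0,0,0,0],
    [0,0,0,0],
  ],
  force=40,
)

```text
clock: 17.85
eef_pos: [535.2, -250.9, 255.6]
tcp_rot: [-3.142, -0.0, -0.027]
contact_force: [-1.2, -0.3, -1.4]
opening: 0.319
```

```bash
cat > fit.py <<'E'
from h import *
def fit(tag,k=4):
    for n in('scene',):
        fr=[grab(n,tag)[1] for i in range(k)]
    d=np.median(fr,0).astype(np.float32); W=world('scene',d); t=r.sense()['eef_pos']; print('t',r.sense()['clock'],t.round(1),r.sense()['contact_force'].round(2))
    m=(abs(W[...,0]-t[0])<40)&(abs(W[...,1]-t[1])<13)
    q=W[m&(W[...,2]>t[2]-73)&(W[...,2]<t[2]-22)]; zc=t[2]-48
    def res(v):
        dd=np.array([v[2],v[3],1]); dd/=np.linalg.norm(dd); e=q-np.array([v[0],v[1],zc])
        return np.linalg.norm(e-np.outer(e@dd,dd),axis=1)-14
    s=least_squares(res,[t[0],t[1],-.05,0],loss='soft_l1',f_scale=.5); v=s.x; print('axis',v.round(3),len(q),np.std(s.fun).round(2))
    g=W[m&(np.hypot(W[...,0]-v[0],W[...,1]-v[1])<20)]
    h=[(int(z-t[2]),((g[:,2]>z)&(g[:,2]<=z+3)).sum(), np.ptp(g[(g[:,2]>z)&(g[:,2]<=z+3),1]).round(0) if ((g[:,2]>z)&(g[:,2]<=z+3)).sum() else 0) for z in np.arange(t[2]-115,t[2]-60,3)]
    print('zrel,n,ywidth',h)
    return v,zc,W
E
python3 -c "
from fit import *
v,zc,W=fit('s9')
L=zc-150
print('axis xy at tip rel(z tcp-105)',v[0]-v[2]*57,v[1]-v[3]*57)"
```

```text
t 18.05 [ 534.7 -250.7  254.6] [-0.73 -0.19 -1.33]
axis [ 5.30293e+02 -2.51235e+02 -0.00000e+00 -6.00000e-03] 322 0.51
zrel,n,ywidth [(-115, np.int64(0), 0), (-112, np.int64(0), 0), (-109, np.int64(0), 0), (-106, np.int64(0), 0), (-103, np.int64(1), np.float64(0.0)), (-100, np.int64(2), np.float64(1.0)), (-97, np.int64(4), np.float64(4.0)), (-94, np.int64(0), 0), (-91, np.int64(1), np.float64(0.0)), (-88, np.int64(6), np.float64(9.0)), (-85, np.int64(7), np.float64(11.0)), (-82, np.int64(1), np.float64(0.0)), (-79, np.int64(1), np.float64(0.0)), (-76, np.int64(7), np.float64(17.0)), (-73, np.int64(22), np.float64(25.0)), (-70, np.int64(13), np.float64(19.0)), (-67, np.int64(12), np.float64(23.0)), (-64, np.int64(21), np.float64(24.0)), (-61, np.int64(18), np.float64(24.0))]
axis xy at tip rel(z tcp-105) 530.3053563499119 -250.86600201286257
```

The gauge is now upright: slopes 0.000 and -0.006, with the tip about 102 mm below the TCP. I'll carry it over the stem.

```bash
python3 -c "
from h import *
to(548.3,28.7,190)"
```

```text
t 18.05 pos [ 534.7 -250.7  254.6] rot [-3.141e+00  2.000e-03 -2.700e-02] F [-0.73 -0.19 -1.33] open 0.313
delta cm [  0.6  -27.97   6.46] turn None
```

>>> drive_tool(
  deltas=[
    [0.05,-1.0,0,0],
    [0.05,-2.0,0,0],
    [0.05,-3.0,0.3,0],
    [0.05,-3.0,0.6,0],
    [0.05,-3.0,0.6,0],
    [0.05,-3.0,0.6,0],
    [0.05,-3.0,0.6,0],
    [0.05,-3.0,0.6,0],
    [0.05,-3.0,0.6,0],
    [0.05,-2.0,0.6,0],
    [0.05,-1.3,0.6,0],
    [0.05,-0.67,0.5,0],
  ],
)

```text
clock: 19.05
eef_pos: [548.5, 30.4, 199.3]
tcp_rot: [-3.141, 0.001, -0.025]
contact_force: [-0.2, 0.1, -1.5]
opening: 0.318
```

>>> drive_tool(
  deltas=[
    [0,0,0,0],
    [0,0,0.4,0],
    [0,0,0.4,0],
    [0,0,0,0],
    [0,0,0,0],
    [0,0,0,0],
    [0,0,0,0],
  ],
)

```text
clock: 19.63
eef_pos: [549.1, 27.9, 192.3]
tcp_rot: [3.142, -0.0, -0.028]
contact_force: [0.8, -0.8, -1.6]
opening: 0.32
```

```bash
python3 -c "
from fit import *
v,zc,W=fit('s10')
print('tip xy',v[0]-v[2]*54,v[1]-v[3]*54)
to(548.3,28.7,178)
grab('top','t10')
p=load('s10')[0]; q=load('t10')[0]
a=cv2.resize(p[120:240,195:315],(400,400),interpolation=2);b=cv2.resize(q[150:230,220:300],(400,400),interpolation=2)
cv2.imwrite('pics/v10.png',cv2.cvtColor(np.hstack([a,b]),4))"
```

```text
t 19.8333 [549.   28.3 192.2] [ 0.02  0.68 -1.56]
axis [ 5.44526e+02  2.76680e+01 -4.00000e-03  3.00000e-03] 211 0.48
zrel,n,ywidth [(-115, np.int64(0), 0), (-112, np.int64(0), 0), (-109, np.int64(0), 0), (-106, np.int64(0), 0), (-103, np.int64(0), 0), (-100, np.int64(3), np.float64(2.0)), (-97, np.int64(1), np.float64(0.0)), (-94, np.int64(0), 0), (-91, np.int64(2), np.float64(2.0)), (-88, np.int64(1), np.float64(0.0)), (-85, np.int64(5), np.float64(8.0)), (-82, np.int64(0), 0), (-79, np.int64(1), np.float64(0.0)), (-76, np.int64(5), np.float64(16.0)), (-73, np.int64(12), np.float64(24.0)), (-70, np.int64(11), np.float64(20.0)), (-67, np.int64(10), np.float64(23.0)), (-64, np.int64(13), np.float64(23.0)), (-61, np.int64(12), np.float64(21.0))]
tip xy 544.7545294756286 27.49367761076615
t 19.83 pos [549.   28.3 192.2] rot [-3.142 -0.    -0.027] F [ 0.02  0.68 -1.56] open 0.321
delta cm [-0.07 -0.03  1.42] turn None
```

View pics/v10.png

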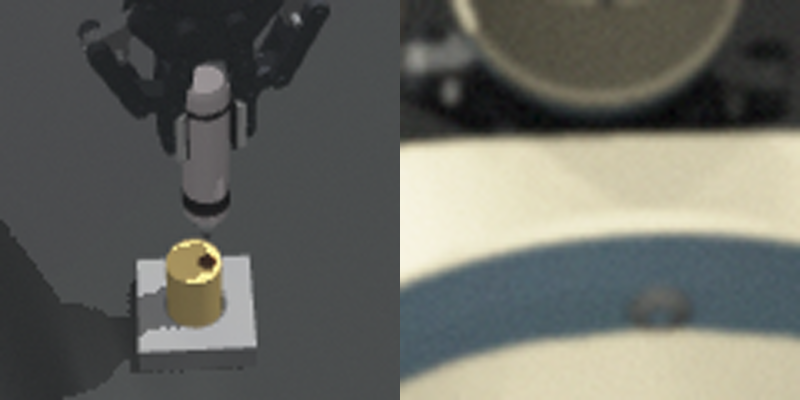

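The gauge stands over the dark disc, with its tip at (206,236) above the disc at (207,260). I'll lower it in small steps and watch the force.

>>> drive_tool(
  deltas=[
    [-0.05,-0.08,0.4,0],
    [0,0,0.6,0],
    [0,0,0.5,0],
    [0,0,0.3,0],
    [0,0,0,0],
    [0,0,0,0],
    [0,0,0,0],
    [0,0,0,0],
  ],
)

```text
clock: 20.55
eef_pos: [548.6, 29.2, 174.3]
tcp_rot: [-3.142, -0.0, -0.027]
contact_force: [0.7, -0.3, -1.0]
opening: 0.315
```

>>> drive_tool(
  deltas=[
    [0,0,0.2,0],
    [0,0,0,0],
    [0,0,0,0],
    [0,0,0,0],
  ],
)

```text
clock: 20.88
eef_pos: [548.4, 29.2, 172.1]
tcp_rot: [3.142, -0.0, -0.027]
contact_force: [0.1, -0.4, -1.7]
opening: 0.315
```

>>> drive_tool(
  deltas=[
    [0,0,0.2,0],
    [0,0,0,0],
    [0,0,0,0],
    [0,0,0,0],
  ],
)

```text
clock: 21.22
eef_pos: [548.4, 29.2, 170.0]
tcp_rot: [3.142, 0.0, -0.027]
contact_force: [-0.5, 0.6, -1.7]
opening: 0.317
```

>>> drive_tool(
  deltas=[
    [0,0,0.2,0],
    [0,0,0,0],
    [0,0,0,0],
    [0,0,0,0],
  ],
)

```text
clock: 21.55
eef_pos: [548.5, 29.2, 168.1]
tcp_rot: [-3.142, -0.0, -0.027]
contact_force: [0.8, 0.4, 0.1]
opening: 0.315
```

```bash
cat > avg.py <<'E'
from h import *
F=[];Z=[]
for i in range(6): cams.grab_frame('scene'); s=r.sense(); F.append(s['contact_force'][2]); Z.append(s['eef_pos'][2])
print(s['clock'],np.mean(F).round(2),np.std(F).round(2),np.mean(Z).round(2))
E
python3 avg.py
```

```text
21.85 -0.76 0.48 168.17
```

>>> drive_tool(
  deltas=[
    [0,0,0.2,0],
    [0,0,0,0],
    [0,0,0,0],
    [0,0,0,0],
  ],
)

```text
clock: 22.18
eef_pos: [548.5, 29.2, 166.1]
tcp_rot: [-3.142, -0.0, -0.027]
contact_force: [0.9, 0.6, 0.3]
opening: 0.317
```

```bash
python3 avg.py
```

```text
22.4833 0.09 0.26 166.12
```

>>> drive_tool(
  deltas=[
    [0,0,0.2,0],
    [0,0,0,0],
    [0,0,0,0],
    [0,0,0,0],
    [0,0,0,0],
    [0,0,0,0],
  ],
)

```text
clock: 22.98
eef_pos: [548.5, 29.2, 164.1]
tcp_rot: [-3.142, -0.0, -0.027]
contact_force: [-0.2, -0.7, 0.9]
opening: 0.311
```

```bash
python3 avg.py; python3 -c "
from fit import *
v,zc,W=fit('s11')
print('tip xy',v[0]-v[2]*50,v[1]-v[3]*50)
p,d=load('s11')
for n,(x,y,z) in dict(sq=(589,271,40),jar=(692,-140,70),dish=(685,46,16)).items():
    m=(abs(W[...,0]-x)<60)&(abs(W[...,1]-y)<60)&(W[...,2]>z-8)&(W[...,2]<z+5); print(n,((W[m].max(0)+W[m].min(0))/2).round(0))
u,v=proj('scene',(545,27,75)); u,v=int(u),int(v)
cv2.imwrite('pics/v11.png',cv2.cvtColor(cv2.resize(p[v-40:v+40,u-40:u+40],(600,600),interpolation=2),4))"
```

```text
23.2833 0.83 0.5 164.12
t 23.4833 [548.4  29.2 164.1] [ 0.4  -0.01  1.24]
axis [ 5.43945e+02  2.88650e+01 -2.00000e-03  2.00000e-03] 195 0.48
zrel,n,ywidth [(-115, np.int64(8), np.float64(19.0)), (-112, np.int64(8), np.float64(14.0)), (-109, np.int64(5), np.float64(14.0)), (-106, np.int64(7), np.float64(19.0)), (-103, np.int64(7), np.float64(19.0)), (-100, np.int64(30), np.float64(20.0)), (-97, np.int64(45), np.float64(18.0)), (-94, np.int64(0), 0), (-91, np.int64(2), np.float64(8.0)), (-88, np.int64(3), np.float64(4.0)), (-85, np.int64(5), np.float64(8.0)), (-82, np.int64(0), 0), (-79, np.int64(0), 0), (-76, np.int64(2), np.float64(6.0)), (-73, np.int64(12), np.float64(22.0)), (-70, np.int64(12), np.float64(23.0)), (-67, np.int64(7), np.float64(21.0)), (-64, np.int64(12), np.float64(20.0)), (-61, np.int64(11), np.float64(22.0))]
tip xy 544.0337377353441 28.776275379612244
sq [589. 270.  38.]
jar [ 691. -143.   67.]
dish [685.  46.  14.]
```

View pics/v11.png

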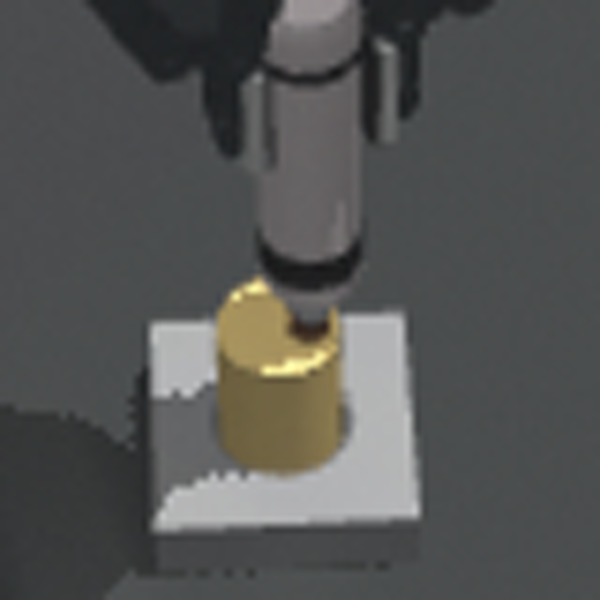

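The plunger sits on the disc at (308,322), and the gauge is upright and clear of the holder. The force has risen about 2.3 N, which puts the plunger roughly 5 mm in. The bystanders haven't moved, so I'm handing in.

```bash
python3 -c "
from h import *
s=r.sense(); print(s['qvel'].round(3),s['opening']); print(job.sign_off())"
```

```text
[-0.001  0.    -0.001 -0.     0.    -0.001] 0.3143025770362763
the job is handed in; nothing more can be done
None
```

I seated the round cream mount in the holder's bore and released it, then took the gauge from its rest and pressed it on the stem disc. I handed in at about 23.5 s while still holding it there. No verdict was reported.

**How the gauge was set upright:** the tool can only point down, so I drew the gauge out until just its nose was in the socket. I then pushed its top towards +x against the socket's rim until it stood upright. The first push left a lean of 0.08 rad, so I put the nose back in and pushed once more.

**Last checks:**
- **Mount:** after release its top was at z≈66 mm in both views, upright, with its axis about 1 mm from the bore's centre.
- **Gauge:** the lean is about 0.003 rad. The measured tip is (544.0, 28.8) and the stem is about (544.2, 28.7) mm.
- **Press:** the force rose about 2.3 N above the hanging baseline, with about 0.5 N of noise. That puts the plunger about 5–5.5 mm in, and the arm was still.
- **Bystanders:** the square mount, dish and jar measure within about 3 mm of their starts.

**Disagreements:**
- The two cameras placed the stem about 1.5 mm apart, so I used a point between the two readings.
- One automatic stem reading from the scene camera was spoiled by pixels from the mount's side, so I replaced it with the disc's pixel position read from the crop.

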